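Hold the offset support arm level over the fixture box

ROBOT

A 7-joint arm with a two-finger parallel gripper is mounted at the origin on the work surface. World frame = base frame: x ahead of the robot, y to its left, z up, the work surface at z = 0. Lengths are in m, angles in degrees, forces in N, time in s.
With the tool pointing down it reaches from about 0.4 to 0.9 m from the base axis. Payload 5.5 kg.
Tool frame: the origin (TCP) lies midway between the tips of the shut fingers; the grasp point (between the pads) lies bot.pinch_z behind it (bot.pinch_z is the distance from the TCP to the grasp point, in m); z points along the fingers, y is the line along which they close (so a half turn about z gives the same grasp; the last joint's range is limited). The gripper opens to 85 mm and grips with 20 to 120 N. Pads are 22 mm wide; open, the fingers measure 114 mm over their backs; the gripper's body (76 mm by 85 mm) begins 54 mm behind the grasp point. The pads swing forward as they close: fully open they stand 13 mm farther back than shut.
Start: joints at [82.517, 28.699, -24.465, 88.831, 12.651, 65.22, -12.049], TCP at [0.249, -0.6, 0.231] pointing down, gripper open.
Joint ranges: [-164.97, 164.97], [-17.58, 116.51], [-87.97, 89.64], [11.32, 138.91], [-80.73, 260.73], [10.89, 115.49], [-147.41, 147.41]. Speed limits (degrees/s): [147.25, 147.25, 180, 180, 180, 180, 180].

INTERFACE

Orientations are given as a 3x3 rotation matrix whose columns are the frame's x, y, z axes.
In Python, from plant import state, grab_frame, calibration, job_done, bot gives the robot as it stands. The module is installed in compiled form; this text tells all that it offers.
- The arm moves only by the shell command python3 -m inch 'ROWS'. ROWS is JSON, one flat list of numbers, 5 for each row, row after row: the shift along the tool's x, y, z in cm, then the turn about the tool's z in degrees, then the finger opening in cm, from 0 to 8.54. In form: [dx, dy, dz, roll, fingers, dx, dy, dz, roll, fingers, ...]. A call has 1 to 10 rows; each row shifts and turns the commanded pose from where the row before left it, along the tool's axes as they then stand; what a row does not reach is not made up. A row lasts 1/8 s, in which the tool goes at most 62.5 mm and 10.7 degrees, less where a joint would pass 70% of its speed; a pose out of reach is approached as far as the arm can. A call is refused whole if a number of a shift passes 6.25 or a number of a turn 10.7, either way. A call with a gripper value outside its range is refused whole. The fingers move at their own pace and stop on an object; the grip force is fixed at half the most. Time passes only in rows, so rows that do not move let the fingers close. It gives the time, the measured TCP pose, the force, the opening and the grip force at its end, in the units of the state.
- state(): the state, without advancing time (a new reading comes with each control period).
- grab_frame(name): name is "side" or "top"; returns the picture (400x640x3 uint8, red, green, blue); there is no depth.
- calibration(name): a dict with "intrinsics" (3x3 intrinsics, pixels), "R" (3x3) and "t" (3): a world point X has camera coordinates R X + t. Camera axes: x right, y down, z forward; pixel columns grow to the right and rows downward; lengths in m; the calibration is good to about 2 mm. A picture is of the moment at which its call begins. calibration takes no time and is no camera call.
- job_done(): hands the job in; it is judged then, once.
The state is a dict: "clock": time; "qpos": joint angles; "dq": joint speeds; "joint_efforts": joint torques, N m; "tool_pos": TCP position; "orientation": TCP orientation; "contact_force": force on the tool from outside, world axes, zero at the start; "wrist_torque": the same for the moment, N m; "width": opening from 0.0 (shut) to 1.0 (fully open); "grip_force": force on a finger pad.
Only numpy, scipy, OpenCV 4.12 (cv2) and the standard library are available. Lean on these libraries where they do the work, as an engineer would, in place of code of your own. Each camera call takes 0.05 s, during which the arm holds its last target. There are 200 camera calls.

TASK

Swing the lid of the grey fixture box fully shut so that its orange tab drops behind the front rim and the lid's two blue rests face up. Then take the cast support arm by its balance point (the yellow band), lift it, and hold it level and still about 60 mm above the rests, its heavy dark boss over the large rest and its thin tail end over the small one. Finish while still holding it there; leave the bottle, the blue tip rack and the tape dispenser alone.

Things in the scene. Friction and masses are not known exactly. Their poses are not given: they have to be found in the camera images.
- box: Grey open-topped fixture box fixed to the bench, 130 (its x) by 240 (its y) by 60 mm high, walls 5 mm. Origin: centre of its underside; x points from the front rim to the hinge side (away from the robot at yaw 0), z up. Its yaw varies and it may stand on the left or the right.
- lid (a joint): Hinge of the box's white lid, rad: 0 = fully shut (level on the rim, tab behind the front rim), growing as the free edge rises; 1.57 = upright. Starts at 1 to 1.4, so the lid leans towards the front rim. The hinge is stiff: the lid stays where it is left and does not fall shut; pushing the outer face near the free edge with 1 to 4 N moves it.
- lid_hinge (a point): On the hinge axis, middle of the box's far top edge, 60 mm above the bench (it is also the plane of the lid's inner face). The axis runs along the box's y. Its axes are the box's.
- lid_edge (a point): Middle of the lid's free edge, on the outer face (up when shut, away from the robot when open), 130 mm from the hinge; moves and turns with the lid. Lid plate: 130 (hinge to free edge) by 240 by 6 mm; an orange tab 70 mm wide reaches 18 mm down inside the front rim. The outer face carries the two rests and is bare for 100 mm between them.
- big_rest (a point): Centre of the upper face of the large blue rest (disc 60 mm across, 8 mm thick) on the lid's outer face, 65 mm from the hinge, 80 mm to the box's -y side; 74 mm above the bench when the lid is shut. Moves with the lid.
- small_rest (a point): Centre of the upper face of the small blue rest (disc 36 mm across, 8 mm thick) on the lid's outer face, 65 mm from the hinge, 80 mm to the box's +y side; 74 mm above the bench when shut. Moves with the lid.
- bracket: Cast support arm, loose on the bench, 0.34 to 0.5 kg: aluminium bar along its y, 14 mm wide, 14 to 30 mm above its underside, between a heavy dark boss (48 mm across, 44 high, axis at y = -80 mm) and a thin foot (24 across, 30 high, at y = +80). Origin: underside, midway. Balance point at y = -32 mm, under a yellow band 12 mm wide; gripped elsewhere it may tip.
- balance (a point): Balance point of the support arm, in the middle of the bar's section under the yellow band, 22 mm above the underside and 48 mm from the boss's axis; its axes are the support arm's.
- boss (a point): Middle of the underside of the support arm's heavy boss.
- tail (a point): Middle of the underside of the support arm's tail foot.
- bottle: White reagent bottle with red cap, 56 mm across, 130 mm high; loose, leave alone. Origin under its centre.
- tip_rack: Blue tip rack 80 by 100 by 46 mm high; loose, leave alone. Origin under its centre.
- tape: Yellow tape dispenser 60 by 130 mm, 68 mm high; loose, leave alone. Origin under its centre.
Things that resemble listed ones, but are neither listed nor needed, are in the scene too. There is more than one size of the bracket; the job needs the smallest.

How it is judged:
By the outcome, as a careful person would: the job done as asked, in the order asked, and still so for the second after the job is handed in, while the arm keeps its last pose, push and grip.
It also fails if it takes over 64 s, if anything falls off the work surface, if the arm or the gripper's body presses on something with over 40 N, if the wrist force passes 120 N, or if a joint passes its speed limit or range.

## Working session

There is one attempt and no reset: what is moved stays moved. The work goes in short steps, Python scripts to look and compute and a shell command to move; the robot and the scene stay as the last step left them, time stands still between calls to the robot, and variables do not carry over. Pictures are saved under pics/ and viewed, at most 10 in all, crops included, and the job is handed in when it is done.

```bash
mkdir -p pics; python3 - <<'E'
from plant import *
import cv2
for n in("side","top"):
    cv2.imwrite(f"pics/{n}0.png",grab_frame(n)[:,:,::-1]); c=calibration(n); print(n,c)
s=state();print(s,bot.pinch_z)
E
```

```text
side {'intrinsics': array([[506.72937213,   0.        , 322.79061571],
       [  0.        , 506.72937213, 200.68345216],
       [  0.        ,   0.        ,   1.        ]]), 'R': array([[-0.7740225 , -0.63315631,  0.00149987],
       [-0.47997693,  0.58521517, -0.65356357],
       [ 0.41293015, -0.50659282, -0.75687014]]), 't': array([0.49113336, 0.28606382, 1.12351144])}
top {'intrinsics': array([[383.08031293,   0.        , 317.87579484],
       [  0.        , 383.08031293, 196.44775396],
       [  0.        ,   0.        ,   1.        ]]), 'R': array([[ 0.01367353, -0.99972571, -0.01901395],
       [-0.98654832, -0.01039053, -0.16313939],
       [ 0.16289707,  0.02098887, -0.98641979]]), 't': array([0.0832596 , 0.56349941, 1.11313784])}
{'clock': 0.1, 'qpos': array([ 82.51625736,  28.75038873, -24.45451512,  88.88545331,
        12.65129966,  65.22260858, -12.04885082]), 'dq': array([ 0.00417891, -0.08523857, -0.01331547,  0.02208838, -0.00698797,
       -0.05307575,  0.04313594]), 'joint_efforts': array([-1.08434464e-02, -5.70808053e+01, -5.83881810e+00, -2.81745565e+01,
        1.03433235e-02,  5.74767226e-03, -4.57348540e-05]), 'tool_pos': array([ 0.24912936, -0.59966387,  0.2303423 ]), 'orientation': array([[ 9.23427564e-01,  3.83772210e-01, -6.50988232e-04],
       [ 3.83772758e-01, -9.23425978e-01,  1.71253396e-03],
       [ 5.60834976e-05, -1.83123261e-03, -9.99998322e-01]]), 'contact_force': array([-0.20846024, -0.2733692 , -0.2622498 ]), 'wrist_torque': array([ 0.00610656, -0.02789228,  0.0267542 ]), 'grip_force': 0.0, 'width': 0.9994867844448381} 0.0187
```

View pics/top0.png

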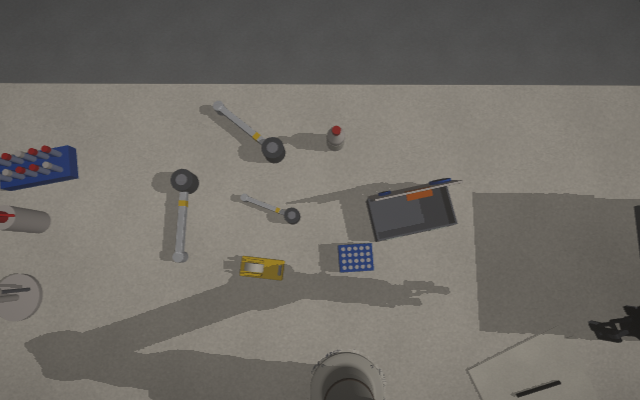

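View pics/side0.png

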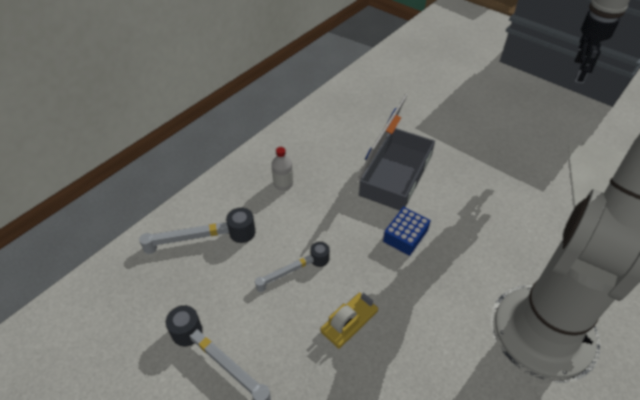

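The top view shows three bracket-like arms: the small one has its boss at (292,216), band near (264,206) and tail at (243,197). The two larger ones have bosses at (273,150) and (184,181). The smallest, (264,206), is the one I want. The box is at (412,212) with its lid leaning open. The bottle is at (336,138), the rack at (356,257) and the tape at (262,268). I'll check this in one close crop.

```bash
cat > h.py <<'E'
from plant import *
import numpy as np, cv2
def w(n,u,v,z):
    c=calibration(n);R=np.array(c["R"]);t=np.array(c["t"])
    d=R.T@np.linalg.solve(np.array(c["intrinsics"]),[u,v,1.]);o=-R.T@t
    return o+d*(z-o[2])/d[2]
def px(n,X):
    c=calibration(n);p=np.array(c["intrinsics"])@(np.array(c["R"])@np.array(X)+c["t"]);return p[:2]/p[2]
def crop(im,x,y,wd,ht,W,H): return cv2.resize(im[y:y+ht,x:x+wd],(W,H),interpolation=cv2.INTER_CUBIC)
E
python3 - <<'E'
from h import *
t=cv2.imread("pics/top0.png");s=cv2.imread("pics/side0.png")
g=lambda i:np.clip(i.astype(float)*1.6,0,255).astype(np.uint8)
a=np.vstack([np.hstack([crop(t,355,170,114,86,400,300),crop(t,230,180,80,60,400,300)]),np.hstack([crop(s,350,90,100,125,240,300),crop(s,245,230,100,75,400,300),np.zeros((300,160,3),np.uint8)])])
cv2.imwrite("pics/c0.png",g(a))
E
```

```text
(no output)
```

View pics/c0.png

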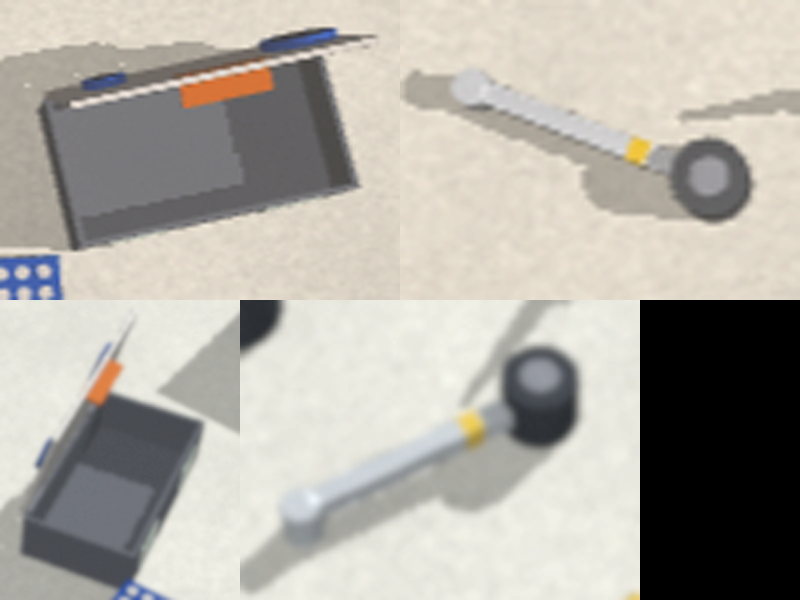

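```bash
python3 - <<'E'
from h import *
from scipy.optimize import least_squares
np.set_printoptions(precision=4,suppress=True)
FL=w("top",376.4,241.1,.06);FR=w("top",457,223.3,.06);BL=w("top",367,200.1,.06)
print("rim",FL,FR,BL,np.linalg.norm(FL-FR),np.linalg.norm(FL-BL))
for n,b,t,y in(("top",(291.6,215),(244,197.2),(277.6,210)),("side",(320,248.75),(260.75,280.75),(303,261.75))):
    B=w(n,*b,.044);T=w(n,*t,.03);Y=w(n,*y,.03);print(n,B,T,Y,np.linalg.norm((B-T)[:2]),np.degrees(np.arctan2(*(T-B)[1::-1])))
ob=[("top",(376.4,241.1),(-.065,.12,0)),("top",(457,223.3),(-.065,-.12,0)),("top",(367,200.1),(.065,.12,0)),
("side",(350+25/2.4,90+217/2.4),(.065,.12,0)),("side",(350+202/2.4,90+125/2.4),(-.065,-.12,0)),("side",(350+138/2.4,90+255/2.4),(-.065,.12,0))]
lid=[("side",(405.4,97.5),-.12),("top",(355+376/3.509,170+38/3.488),-.12),("top",(355+72/3.509,170+104/3.488),.12)]
def P(p,q):
    c,s=np.cos(p[2]),np.sin(p[2]);return [p[0]+c*q[0]-s*q[1],p[1]+s*q[0]+c*q[1],.06+q[2]]
def f(p):
    r=[px(n,P(p,q))-o for n,o,q in ob]
    r+=[px(n,P(p,(.065-.13*np.cos(p[3]),y,.13*np.sin(p[3]))))-o for n,o,y in lid]
    return np.ravel(r)
r=least_squares(f,[.5,-.2,0.2,1.2],loss="soft_l1");p=r.x;print(p,np.degrees(p[2:]));print(f(p).reshape(-1,2))
for nm,q in dict(hinge=(.065,0,0),edge=(.065-.13*np.cos(p[3]),0,.13*np.sin(p[3])),big=(0,-.08,.014),small=(0,.08,.014)).items():print(nm,np.array(P(p,q)))
for n,u,v in(("top",336,138),):print("bottle",w(n,u,v,.1))
E
```

```text
rim [ 0.4296 -0.0835  0.06  ] [ 0.4846 -0.3203  0.06  ] [ 0.5508 -0.0569  0.06  ] 0.2431852165595872 0.12414672131912126
top [0.5054 0.1686 0.044 ] [0.5605 0.3183 0.03  ] [0.5219 0.2132 0.03  ] 0.15947831040795876 69.78180103987813
side [0.504  0.1702 0.044 ] [0.5588 0.3189 0.03  ] [0.5176 0.2173 0.03  ] 0.15847687399995952 69.78144293459498
[ 0.5191 -0.1883  0.2366  1.3771] [13.5543 78.8999]
[[ 1.1815  0.6147]
 [-0.0335  0.1904]
 [-0.1562 -1.117 ]
 [-0.4429  0.4718]
 [ 0.968  -2.2272]
 [-0.7821  0.7884]
 [ 0.3837 -4.1299]
 [ 0.0248 -0.355 ]
 [-1.2209  0.7217]]
hinge [ 0.5823 -0.1731  0.06  ]
edge [ 0.558  -0.179   0.1876]
big [ 0.5379 -0.2661  0.074 ]
small [ 0.5004 -0.1106  0.074 ]
bottle [0.7296 0.0377 0.1   ]
```

The bracket measures 159 mm boss to tail in both views (160 expected), which confirms the smallest one. Boss is at (.505,.169), tail at (.560,.318), balance at about (.521,.214). The rim comes out at 243 by 124 mm, so box yaw is 13.5° and the lid is at about 79°. Next: go over and behind the lid with the fingers shut.

```bash
python3 -m inch '[0,0,-4,9.1,0, 0,0,0,0,0]'; python3 -m inch '[4.84,-3.37,0,0,0, 4.84,-3.37,0,0,0, 4.84,-3.37,0,0,0, 4.84,-3.37,0,0,0, 4.84,-3.37,0,0,0, 4.84,-3.37,0,0,0, 4.84,-3.37,0,0,0, 4.84,-3.37,0,0,0, 4.84,-3.37,0,0,0, 4.84,-3.37,0,0,0]';python3 -m inch '[0,0,0,0,0]'
```

```text
clock: 0.35
tool_pos: [0.2505, -0.6018, 0.2744]
orientation: [[0.973, 0.232, 0.002], [0.232, -0.973, -0.005], [0.001, 0.005, -1.0]]
contact_force: [-0.5, -0.4, -0.7]
width: 0.6
grip_force: 0.0
clock: 1.6
tool_pos: [0.6423, -0.1585, 0.2704]
orientation: [[0.972, 0.233, -0.001], [0.233, -0.972, 0.0], [-0.001, -0.0, -1.0]]
contact_force: [0.0, -1.4, 0.6]
width: 0.0
grip_force: 0.0
clock: 1.72
tool_pos: [0.644, -0.1518, 0.2703]
orientation: [[0.97, 0.244, 0.0], [0.244, -0.97, 0.005], [0.002, -0.005, -1.0]]
contact_force: [-1.0, 0.0, -0.3]
width: -0.002
grip_force: 0.0
```

```bash
python3 -m inch '[0,0,4.8,0,0, 0,0,4.8,0,0, -2,0,0,0,0, -2,0,0,0,0, -1.2,0,0,0,0, -1.2,0,0,0,0, -1,0,0.2,0,0, -1,0,0.2,0,0, -0.9,0,0.4,0,0, -0.9,0,0.4,0,0]'; python3 -m inch '[-0.9,0,0.5,0,0, -0.8,0,0.5,0,0, -0.8,0,0.7,0,0, -0.7,0,0.7,0,0, 0,0,0,0,0]'; python3 - <<'E'
from h import *
cv2.imwrite("pics/b.png",np.hstack([crop(grab_frame("side")[:,:,::-1],320,60,150,160,400,427),crop(grab_frame("top")[:,:,::-1],345,130,150,160,400,427)]))
E
```

```text
clock: 2.98
tool_pos: [0.5421, -0.1836, 0.1632]
orientation: [[0.972, 0.233, 0.0], [0.233, -0.972, -0.0], [0.0, 0.0, -1.0]]
contact_force: [0.1, -0.2, 0.7]
width: 0.0
grip_force: 0.6
clock: 3.6
tool_pos: [0.51, -0.1912, 0.1384]
orientation: [[0.973, 0.232, -0.002], [0.232, -0.973, 0.0], [-0.002, -0.001, -1.0]]
contact_force: [-0.9, 0.1, 0.1]
width: 0.005
grip_force: 0.0
```

View pics/b.png

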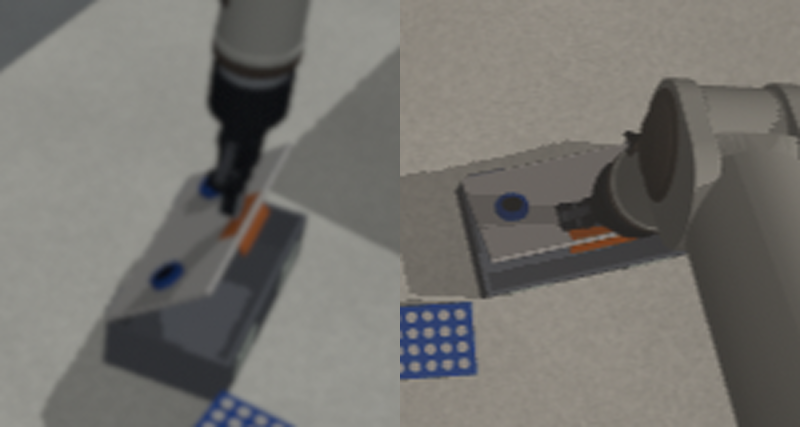

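The crop shows the lid folding, with its free edge now about 40° up and the finger on the outer face between the rests, which are at crop (167,275) and (210,187). I'll continue to shut and press.

```bash
python3 -m inch '[-0.6,0,0.8,0,0, -0.6,0,0.8,0,0, -0.5,0,0.9,0,0, -0.5,0,0.9,0,0, -0.3,0,0.95,0,0, -0.3,0,0.95,0,0, -0.1,0,1,0,0, -0.1,0,1,0,0]'; python3 -m inch '[0,0,0.2,0,0, 0,0,0.2,0,0, 0,0,0,0,0]'
```

```text
clock: 4.7
tool_pos: [0.4821, -0.198, 0.0656]
orientation: [[0.973, 0.233, -0.0], [0.233, -0.973, -0.0], [-0.0, -0.0, -1.0]]
contact_force: [-3.1, 0.3, 34.6]
width: -0.001
grip_force: 20.7
clock: 5.08
tool_pos: [0.4822, -0.1981, 0.0656]
orientation: [[0.972, 0.233, -0.001], [0.233, -0.972, -0.003], [-0.002, 0.002, -1.0]]
contact_force: [-13.2, 4.3, 40.2]
width: 0.003
grip_force: 20.2
```

```bash
python3 -m inch '[0,0,-4,0,0, 0,0,-6,0,0, 0,0,-6,0,0, 1.91,-5.59,0,0,4, 1.91,-5.59,0,0,4, 1.91,-5.59,0,0,4, 1.91,-5.59,0,0,4, 1.91,-5.59,0,0,4, 1.91,-5.59,0,0,4, 1.91,-5.59,0,0,4]'; python3 -m inch '[0,0,0,-9.4,4, 0,0,0,-9.4,4, 0,0,0,-9.4,4, 0,0,0,-9.4,4, 0,0,0,-9.4,4, 0,0,0,-9.4,4, 0,0,0,0,4]'; python3 - <<'E'
from h import *
cv2.imwrite("pics/d.png",np.hstack([crop(grab_frame("side")[:,:,::-1],240,80,200,200,400,400),crop(grab_frame("top")[:,:,::-1],340,150,160,160,400,400)]))
s=state();print(s["qpos"],s["tool_pos"])
E
```

```text
clock: 6.32
tool_pos: [0.5213, 0.2154, 0.2219]
orientation: [[0.973, 0.232, 0.0], [0.232, -0.973, -0.0], [0.0, 0.0, -1.0]]
contact_force: [0.7, -0.3, 0.9]
width: 0.467
grip_force: 0.0
clock: 7.2
tool_pos: [0.5211, 0.2137, 0.2217]
orientation: [[0.346, 0.938, -0.001], [0.938, -0.346, 0.001], [0.0, -0.001, -1.0]]
contact_force: [0.4, 0.4, -0.8]
width: 0.467
grip_force: 0.0
[ 17.48842082  28.45231986 -55.86379745 101.43645219  25.96414861
  64.13236777 -67.20928888] [0.52106551 0.21367797 0.22194244]
```

View pics/d.png

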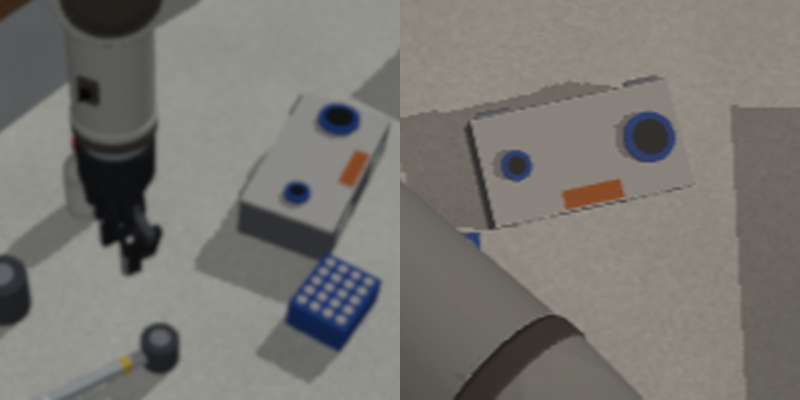

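The lid lies flat, with both rests face up and the orange tab visible at crop (592,193). I'll check the rest positions and then descend on the band.

```bash
python3 - <<'E'
from h import *
for n,a,b in(("top",(440,204.8),(386.4,216)),("side",(409.5,139),(388,175.5))):
    A=w(n,*a,.074);B=w(n,*b,.074);d=B-A;print(A,B,np.linalg.norm(d),np.degrees(np.arctan2(d[1],d[0])), "grip target",A+.3*d)
E
python3 -m inch '[0,0,5,0,4, 0,0,5,0,4, 0,0,5,0,4, 0,0,3,0,4, 0,0,2,0,4, 0,0,1.2,0,4, 0,0,0.5,0,4, 0,0,0,0,4]'; python3 - <<'E'
from h import *
cv2.imwrite("pics/e.png",np.hstack([crop(grab_frame("side")[:,:,::-1],240,210,110,110,400,400),crop(grab_frame("top")[:,:,::-1],220,160,100,100,400,400)]))
E
```

```text
[ 0.53697851 -0.2685601   0.074     ] [ 0.50219766 -0.11158307  0.074     ] 0.1607840006838046 102.4930012793723 grip target [ 0.52654425 -0.22146699  0.074     ]
[ 0.53535128 -0.26282032  0.074     ] [ 0.50168526 -0.10758378  0.074     ] 0.15884515982183695 102.23620564097003 grip target [ 0.52525148 -0.21624936  0.074     ]
clock: 8.3
tool_pos: [0.5216, 0.2139, 0.0059]
orientation: [[0.345, 0.939, 0.001], [0.939, -0.345, 0.0], [0.001, 0.001, -1.0]]
contact_force: [-0.4, 0.0, -0.2]
width: 0.467
grip_force: 0.0
```

View pics/e.png

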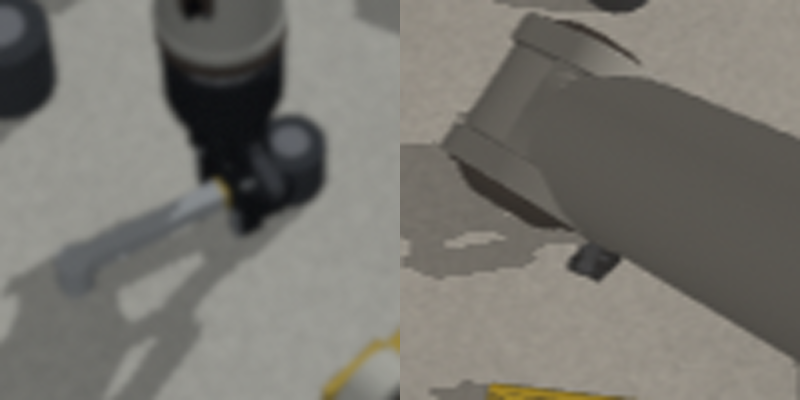

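The fingers straddle the bar, with the band's edge just visible at crop (222,190). I'll shift 1 mm toward the tail, close, and lift a little.

```bash
python3 -m inch '[0.1,0,0,0,4, 0,0,0,0,0.5, 0,0,0,0,0.5, 0,0,0,0,0.5, 0,0,0,0,0.5, 0,0,0,0,0.5]'; python3 -m inch '[0,0,-0.5,0,0.5, 0,0,-1,0,0.5, 0,0,-2,0,0.5, 0,0,-3,0,0.5, 0,0,-3,0,0.5, 0,0,-3,0,0.5, 0,0,0,0,0.5, 0,0,0,0,0.5]'; python3 - <<'E'
from h import *
s=state();print(s["wrist_torque"],s["contact_force"],s["width"])
cv2.imwrite("pics/f.png",np.hstack([crop(grab_frame("side")[:,:,::-1],210,140,150,150,500,500),crop(grab_frame("top")[:,:,::-1],220,160,100,166,300,500)]))
E
```

```text
clock: 9.15
tool_pos: [0.5219, 0.2148, 0.0059]
orientation: [[0.344, 0.939, 0.001], [0.939, -0.344, 0.0], [0.0, 0.001, -1.0]]
contact_force: [-0.3, -0.4, 5.9]
width: 0.15
grip_force: 59.8
clock: 10.15
tool_pos: [0.521, 0.214, 0.1299]
orientation: [[0.344, 0.939, -0.0], [0.939, -0.344, -0.001], [-0.001, -0.0, -1.0]]
contact_force: [0.1, -0.2, -4.7]
width: 0.15
grip_force: 58.7
[-0.05198608 -0.04031956 -0.05324061] [ 0.14455075 -0.23491549 -4.69875491] 0.1498588072130544
```

View pics/f.png

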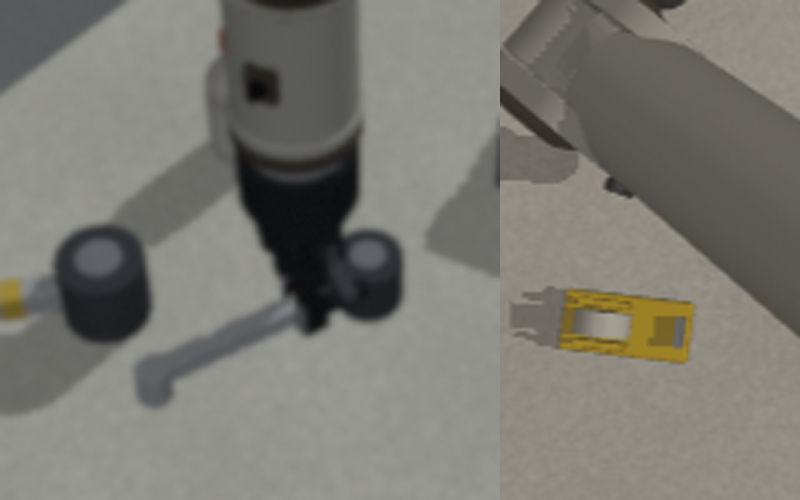

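```bash
python3 - <<'E'
from h import *
d=np.array([.344,.939]);b=np.array([.521,.214])
for k in(-.049,.111):
    for tilt in(0,-3,3):
        z=.124+(.044 if k<0 else .03)+(k)*np.sin(np.radians(tilt)); print(k,tilt,px("side",[*(b+k*d),z]))
E
```

```text
-0.049 0 [320.43821808 215.43919389]
-0.049 -3 [320.43587636 214.70481832]
-0.049 3 [320.4405517  216.17102722]
0.111 0 [255.51252488 249.27965129]
0.111 -3 [255.78207821 250.86168885]
0.111 3 [255.24076089 247.68463907]
```

```bash
python3 -m inch '[0,0,-2,-3,0.5, 0,0,-2,-6.5,0.5, 0,0,0,-8,0.5, 0,0,0,-8,0.5, 0,0,0,-5,0.5, 0,0,0,-2.6,0.5]'; python3 -m inch '[-2,-0.44,0,0,0.5, -4,-0.88,0,0,0.5, -5,-1.1,0,0,0.5, -5,-1.1,0,0,0.5, -5,-1.1,0,0,0.5, -5,-1.1,0,0,0.5, -5,-1.1,0,0,0.5, -5,-1.1,0,0,0.5, -4,-0.88,0,0,0.5, -2.2,-0.5,0,0,0.5]'; python3 -m inch '[0,0,1,0,0.5, 0,0,1,0,0.5, 0,0,1,0,0.5, 0,0,0,0,0.5, 0,0,0,0,0.5]'; python3 - <<'E'
from h import *
s=state();print(s["wrist_torque"],s["contact_force"],s["width"],s["qpos"])
cv2.imwrite("pics/g.png",np.hstack([crop(grab_frame("side")[:,:,::-1],330,60,120,150,480,600),crop(grab_frame("top")[:,:,::-1],360,130,100,188,320,600)]))
E
```

```text
clock: 11.0
tool_pos: [0.5206, 0.2143, 0.1689]
orientation: [[-0.226, 0.974, -0.002], [0.974, 0.226, -0.0], [0.0, -0.002, -1.0]]
contact_force: [0.8, -0.6, -5.1]
width: 0.157
grip_force: 58.9
clock: 12.25
tool_pos: [0.5242, -0.2206, 0.1686]
orientation: [[-0.221, 0.975, -0.002], [0.975, 0.221, 0.001], [0.001, -0.002, -1.0]]
contact_force: [0.4, 0.7, -3.7]
width: 0.151
grip_force: 58.9
clock: 12.88
tool_pos: [0.5258, -0.2168, 0.1405]
orientation: [[-0.225, 0.974, 0.0], [0.974, 0.225, 0.0], [0.0, 0.0, -1.0]]
contact_force: [0.2, 0.3, -3.5]
width: 0.152
grip_force: 58.8
[-0.00603883  0.0263008   0.01588124] [ 0.18245234  0.34454094 -3.52492134] 0.1516119337860732 [ 63.35439086  38.59677586 -59.70554834 104.55091111  38.48906794
  59.91970805   1.44541429]
```

View pics/g.png

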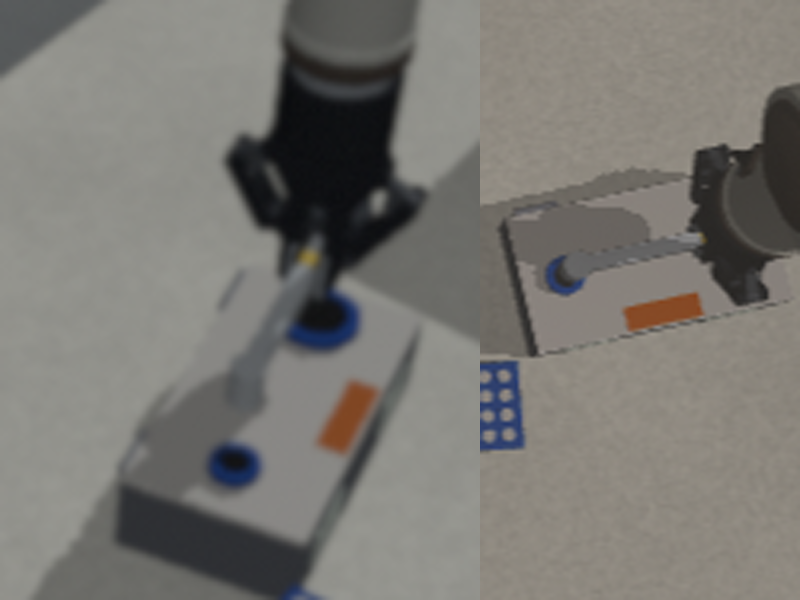

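```bash
python3 - <<'E'
from h import *
from scipy.optimize import least_squares
d=np.array([-.225,.974]);b=np.array([.5258,-.2168])
for k in(.111,):
  for n in("side","top"): print(n,px(n,[*(b+k*d),.1645]))
tri=lambda a,c,x0:least_squares(lambda X:np.r_[px("side",X)-a,px("top",X)-c],x0).x
print("tail top",tri((391.5,152),(388.75,212.4),[.5,-.11,.16]),"model",b+.111*d)
print("small",tri((388.75,176.2),(386.5,216.2),[.5,-.11,.07]),"big",tri((410,139.3),(440,204.8),[.53,-.26,.07]), "boss",b-.049*d)
E
```

```text
side [392.13460984 150.27199619]
top [390.62500995 212.69960758]
tail top [ 0.50083579 -0.10462114  0.16184262] model [ 0.500825 -0.108686]
small [ 0.50234415 -0.11313473  0.06642377] big [ 0.53801844 -0.27119506  0.06549316] boss [ 0.536825 -0.264526]
```

The arm is level: tail top triangulates at z 0.162 against 0.1645 expected. The tail sits over the small rest within about 3 mm. I'll nudge 2.5 mm toward the boss side, settle, and hand in.

```bash
python3 -m inch '[-0.25,0,0,0,0.5, 0,0,0,0,0.5, 0,0,0,0,0.5, 0,0,0,0,0.5, 0,0,0,0,0.5, 0,0,0,0,0.5]' && python3 -c "
from plant import *
print(abs(state()['dq']).max());print(job_done())"
```

```text
clock: 13.72
tool_pos: [0.526, -0.2199, 0.1403]
orientation: [[-0.224, 0.975, 0.0], [0.975, 0.224, 0.0], [0.0, 0.0, -1.0]]
contact_force: [0.1, 0.0, -4.5]
width: 0.151
grip_force: 58.8
0.12008930045847833
the job is handed in; nothing more can be done
None
```

The lid is shut with both rests facing up, and the smallest support arm is held still by its yellow band about 60 mm above them, boss over the large rest and tail over the small one. It measured level to within about 2°, and I handed the job in at about 14 s of the 64 s allowed; no verdict was returned.

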